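# Make up two litter-picker repair kits

### The arm

A 7-joint arm with a two-finger parallel gripper is mounted at the origin on the work surface. World frame = base frame: x ahead of the robot, y to its left, z up, the work surface at z = 0. Lengths are in m, angles in rad, forces in N, time in s.
With the tool pointing down it reaches from about 0.425 to 0.875 m from the base axis. Payload 8.4 kg.
Tool frame: the origin (TCP) lies at the very end of the fingers, on their centre line; the grasp point (between the pads) lies 19 mm behind it; z points along the fingers, y is the line along which they close (so a half turn about z gives the same grasp; the last joint's range is limited). The gripper opens to 85 mm and grips with 20 to 120 N. Pads are 22 mm wide; open, the fingers measure 114 mm over their backs; the gripper's body (76 mm by 85 mm) begins 54 mm behind the grasp point. The pads swing forward as they close: fully open they stand 13 mm farther back than shut.
Start: joints at [1.112, 0.333, 0.04, 1.465, -0.013, 1.343, -0.059], TCP at [0.229, -0.608, 0.231] pointing down, gripper open.
Joint ranges: [-2.58, 2.58], [-0.38, 2.09], [-1.3, 1.39], [0.25, 2.4], [-1.5, 4.64], [0.08, 2.09], [-2.65, 2.65]. Speed limits (rad/s): [2.22, 2.22, 2.79, 2.79, 3.14, 3.14, 3.14].

### API

Orientations are given as a rotation vector (axis times angle).
In Python, from rig import * gives the robot as it stands.
- The arm moves only by the tool jog_arm, never from a script. Its argument "series" is a list of rows, each a list of 3 entries, a list of its own where there are three numbers: the shift along the tool's x, y, z in m, then the turn about the tool's z in rad, then the closure, from -1 (fully open) to 1 (shut). In form: [[[x, y, z], yaw, claw], ...]. A call has exactly 10 rows; each row shifts and turns the commanded pose from where the row before left it, along the tool's axes as they then stand; what a row does not reach is not made up. A row lasts 1/8 s, in which the tool goes at most 62.5 mm and 10.7 degrees, less where a joint would pass 70% of its speed; a pose out of reach is approached as far as the arm can. A call with a gripper value outside its range is refused whole. The fingers move at their own pace and stop on an object; "newtons" is the grip in N (left out, the last holds). Time passes only in rows, so rows that do not move let the fingers close, or fill a call up. It gives the time, the measured TCP pose, the force, the opening and the grip force at its end, in the units of the state.
- observe(): the state, without advancing time (a new reading comes with each control period).
- snapshot(name): name is "side" or "top" or "wrist"; returns (picture, depth): 420x560x3 uint8, red, green, blue; 420x560 float32, m along the optical axis (not along the pixel's ray), 0 where there is no reading.
- get_calibration(name): a dict with "intrinsics" (3x3 intrinsics, pixels), "position" and "attitude" of the camera in the world. Camera axes: x right, y up, looking along -z (the intrinsics and any distortion apply to the point x, -y, -z); pixel columns grow to the right and rows downward; lengths in m; the calibration is good to about 2 mm. A picture is of the moment at which its call begins: read the wrist's pose just before it. get_calibration takes no time and is no camera call; for the wrist camera it gives the pose at the moment of the call.
- job_done(): hands the job in; it is judged then, once.
The state is a dict: "time": time; "q": joint angles; "joint_velocities": joint speeds; "effort": joint torques, N m; "eef_pos": TCP position; "ee_rot": TCP orientation; "contact_force": force on the tool from outside, world axes, zero at the start; "moment": the same for the moment, N m; "grip_width": opening from 0.0 (shut) to 1.0 (fully open); "grip_force": force on a finger pad.
Only numpy, scipy, OpenCV 4.12 (cv2) and the standard library are available. Lean on these libraries where they do the work, as an engineer would, in place of code of your own. Each camera call takes 0.05 s, during which the arm holds its last target. There are 200 camera calls.

### The job

Make up the two litter-picker repair kits from the stock on the cutting mat. The tray with two compartments gets the long pull rod in its narrow compartment and the pistol grip in its wide one; the tray with three compartments gets the short pull rod in its narrow compartment, the trigger in the wide one beside it and the small U-bracket in the one across the end. Set each part down, do not drop it, so that it lies flat on the compartment's floor with the same side up as now, and leave the wide bracket, the glue bottle and the screw jar where they stand.

Things in the scene. Friction and masses are not known exactly. Their poses are not given: they have to be found in the camera images.
- tray_two: Grey plastic tray with TWO compartments, fixed. Outer 196 (x) x 160 (y) x 19 mm; floor 3 mm thick; walls and divider 4 mm. Origin: centre of underside, on the 3 mm cutting mat (z = 0.003). Divider along x at y = +10 mm. NARROW compartment 188 x 64 mm, centre (0, +44) mm; WIDE one 188 x 84 mm, centre (0, -34) mm. Left or right of the stock, x axis within 0.2 rad of world x.
- tray_three: Grey tray with THREE compartments, fixed, on the other side; outside, floor, walls, origin as tray_two. Cross divider at x = +10 mm: END compartment beyond it, 82 (x) x 152 (y) mm, centre (+53, 0) mm. The rest is split by a divider along x at y = +10 mm: NARROW compartment 102 x 64 mm, centre (-43, +44) mm; WIDE one 102 x 84 mm, centre (-43, -34) mm. Within 0.2 rad of world x.
- rod_long: LONG steel pull rod lying flat on the mat: round bar 9 mm thick, 140 mm long along its x; its +x end is bent square to +y into a hook reaching 20 mm from the bar's centreline; brass-coloured tip at -x. Origin: under the middle of the straight bar, at its underside. All stock lies between the trays in two rows, parts' x axes within 0.35 rad of world x. 65 g.
- rod_short: SHORT steel pull rod, like the long one (round 9 mm bar, hook at the +x end reaching 20 mm to +y) but only 80 mm long. Origin: under the middle of the straight bar, at its underside. 40 g.
- grip: White printed pistol grip lying on its side, 22 mm thick; 118 mm long (x -60 to +58), 54 mm over all (y -23 to +31). The middle, x -15 to +15, is a straight bar 26 mm wide centred on y = 0: grip it there, across y. At +x a thicker head with brass pin, bulging to +y; the hand grip at -x bends to -y. Origin: underside, under the middle of the bar. 60 g.
- trigger: White printed trigger lever lying on its side, 16 mm thick, 96 mm long (x -51 to +45): round boss 22 mm across with brass pin at +x, straight shank 14 mm wide centred on y = 0 (x -24 to +22; grip it across y), finger blade curling to y = -18 mm at the -x end. Origin: underside, under the middle of the shank. 30 g.
- bracket_small: SMALL U-bracket of 3 mm steel strip standing on edge, a U seen from above: 34 mm wide over both legs (y), 36 mm long (x), 16 mm high, open to -x. Origin: centre of its outline, at the underside. Grip it over both legs, across y. 30 g.
- bracket_wide: WIDE U-bracket, same strip and height, 60 mm wide (y), 36 mm long (x): belongs to neither kit, stays where it is. Origin: centre of its outline, at the underside.
- glue_bottle: Small white glue bottle, black cap, standing loose in the stock, 32 mm across, 58 mm high; stays. Origin: centre of its underside.
- screw_jar: Low glass jar with black lid, 44 mm across, 42 mm high, standing loose in the stock; stays. Origin: centre of its underside.
Things that resemble listed ones, but are neither listed nor needed, are in the scene too. Several things have the shape of the screw_jar; the one meant has the colours described above.

How it is judged:
At the end, for the whole second after the job is handed in: Each part's origin lies inside its own compartment's outline, within 3.5 mm of the tray floor, tilted under 0.1 rad, same side up as at first, at rest (0.02 m/s, 0.2 rad/s). Wide bracket, glue bottle and screw jar stand upright within 20 mm of their starting places (x of rod_long in the frame of tray_two between -0.094 and 0.094 m and y of rod_long in the frame of tray_two between 0.012 and 0.076 m and z of rod_long in the frame of tray_two between -0.001 and 0.0065 m and angle between each of rod_long, grip, rod_short, trigger, bracket_small, bracket_wide, glue_bottle, screw_jar's own z axis and vertical below 0.1 rad and linear speed of each of rod_long, grip, rod_short, trigger, bracket_small below 0.02 m/s and angular speed of each of rod_long, grip, rod_short, trigger, bracket_small below 0.2 rad/s and x of grip in the frame of tray_two between -0.094 and 0.094 m and y of grip in the frame of tray_two between -0.076 and 0.008 m and z of grip in the frame of tray_two between -0.001 and 0.0065 m and x of rod_short in the frame of tray_three between -0.094 and 0.008 m and y of rod_short in the frame of tray_three between 0.012 and 0.076 m and z of rod_short in the frame of tray_three between -0.001 and 0.0065 m and x of trigger in the frame of tray_three between -0.094 and 0.008 m and y of trigger in the frame of tray_three between -0.076 and 0.008 m and z of trigger in the frame of tray_three between -0.001 and 0.0065 m and x of bracket_small in the frame of tray_three between 0.012 and 0.094 m and y of bracket_small in the frame of tray_three between -0.076 and 0.076 m and z of bracket_small in the frame of tray_three between -0.001 and 0.0065 m and distance of each of bracket_wide, glue_bottle, screw_jar from where it was at the start of the episode below 0.02 m); the robot touches nothing.
It fails at once if the wide bracket is shifted by more than 20 mm or knocked over (distance of bracket_wide from where it was at the start of the episode above 0.02 m or angle between bracket_wide's own z axis and vertical above 0.3 rad).
It fails at once if the glue bottle is shifted by more than 20 mm or knocked over (distance of glue_bottle from where it was at the start of the episode above 0.02 m or angle between glue_bottle's own z axis and vertical above 0.3 rad).
It fails at once if the screw jar is shifted by more than 20 mm or knocked over (distance of screw_jar from where it was at the start of the episode above 0.02 m or angle between screw_jar's own z axis and vertical above 0.3 rad).
It fails at once if a kit part is dropped or thrown (falls freely for more than about 30 mm) ((linear speed of rod_long above 0.75 m/s and contact force between rod_long and anything else below 0.01 N) or (linear speed of grip above 0.75 m/s and contact force between grip and anything else below 0.01 N) or (linear speed of rod_short above 0.75 m/s and contact force between rod_short and anything else below 0.01 N) or (linear speed of trigger above 0.75 m/s and contact force between trigger and anything else below 0.01 N) or (linear speed of bracket_small above 0.75 m/s and contact force between bracket_small and anything else below 0.01 N)).
It also fails if it takes over 106 s, if anything falls off the work surface, if the arm or the gripper's body presses on something with over 40 N, if the wrist force passes 120 N, or if a joint passes its speed limit or range.

## Working session

There is one attempt and no reset: what is moved stays moved. The work goes in short steps, Python scripts to look and compute and a tool call to move; the robot and the scene stay as the last step left them, time stands still between calls to the robot, and variables do not carry over. Pictures are saved under pics/ and viewed, at most 14 in all, crops included, and the job is handed in when it is done.

Besides the shell and the picture viewer there is one more tool, called in YAML: its name, and indented under it one key for each argument. jog_arm: Moves the arm, as the interface text tells. Its arguments: {"type":"object","properties":{"series":{"type":"array"},"newtons":{"type":"number"}},"required":["series"]}

```bash
mkdir -p pics; python3 - <<'E'
from rig import *
import cv2,numpy as np
s=observe();print(s)
for n in("top","side"):
    p,d=snapshot(n);cv2.imwrite(f"pics/{n}0.png",p[:,:,::-1]);np.savez(f"{n}0.npz",p=p,d=d)
    print(n,get_calibration(n))
E
```

```text
{'time': 0.0, 'q': array([ 1.11179831,  0.33388938,  0.03988026,  1.46625347, -0.01339408,
        1.34331535, -0.05850244]), 'joint_velocities': array([-2.98898364e-03, -1.06389459e-03,  4.99993907e-04, -6.56387991e-04,
        4.26344543e-04,  2.90740100e-03,  6.14054350e-05]), 'effort': array([-1.00389258e-03, -6.58546329e+01,  1.36491649e+00, -4.05556262e+01,
        1.65500503e-02,  1.24959814e-02, -3.20268100e-06]), 'eef_pos': array([ 0.22866365, -0.60796746,  0.23044399]), 'ee_rot': array([-3.08937571e+00, -5.61811310e-01,  6.27039929e-04]), 'contact_force': array([-0.49746762, -0.51513204, -0.48729932]), 'moment': array([-0.00996808, -0.08146786, -0.01432375]), 'grip_force': 0.0, 'grip_width': 0.9986153495025608}
top {'intrinsics': array([[383.53271899,   0.        , 282.35701204],
       [  0.        , 383.53271899, 204.56532995],
       [  0.        ,   0.        ,   1.        ]]), 'position': array([ 0.4138838 , -0.09054709,  0.97597115]), 'attitude': array([ 0.12583911, -0.12567012, -1.58017538])}
side {'intrinsics': array([[481.72009701,   0.        , 291.53477545],
       [  0.        , 481.72009701, 207.80333276],
       [  0.        ,   0.        ,   1.        ]]), 'position': array([ 0.32002389, -1.05735259,  0.9779312 ]), 'attitude': array([ 0.80726671, -0.11310231, -0.26404032])}
```

View pics/top0.png

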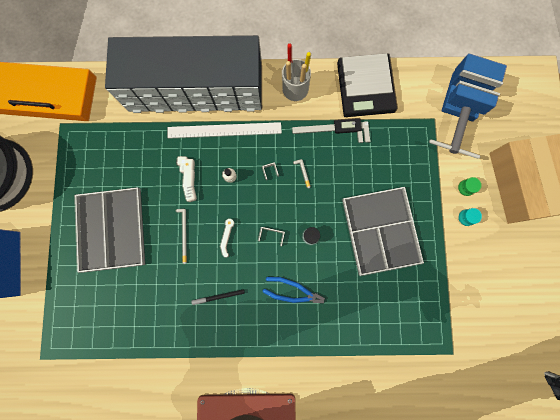

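View pics/side0.png

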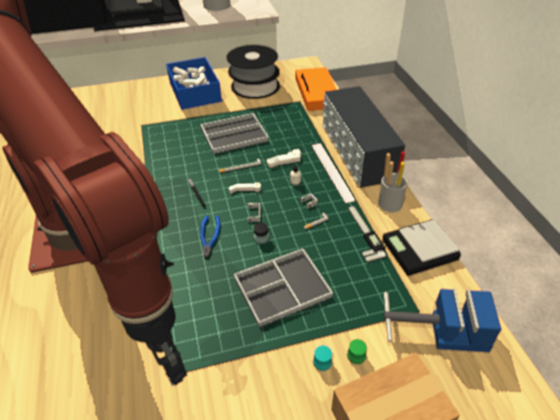

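The top view shows tray_two at left (110,230) and tray_three at right (384,231). The parts are grip (187,178), long rod (183,235), trigger (228,237), small bracket (270,171), short rod (303,172), wide bracket (271,236), jar (312,236) and bottle (229,175). The side view agrees with this. Next I'll segment using depth height.

```bash
cat > h.py <<'E'
from rig import *
import cv2,numpy as np
from scipy.spatial.transform import Rotation as R
def pts(d,c):
    K=c["intrinsics"];v,u=np.mgrid[:d.shape[0],:d.shape[1]]
    P=np.stack([(u-K[0,2])/K[0,0]*d,-(v-K[1,2])/K[1,1]*d,-d],-1)
    return P@R.from_rotvec(c["attitude"]).as_matrix().T+c["position"]
def ray(uv,z,c):
    K=c["intrinsics"];uv=np.atleast_2d(uv).astype(float)
    D=np.c_[(uv[:,0]-K[0,2])/K[0,0],-(uv[:,1]-K[1,2])/K[1,1],-np.ones(len(uv))]@R.from_rotvec(c["attitude"]).as_matrix().T
    return c["position"]+D*((z-c["position"][2])/D[:,2])[:,None]
def look(name="wrist",tag="w"):
    c=get_calibration(name);p,d=snapshot(name);cv2.imwrite(f"pics/{tag}.png",p[:,:,::-1]);np.save(tag+".npy",np.array([p,d,c],dtype=object),allow_pickle=True)
    return p,d,c
def tool():
    s=observe();M=R.from_rotvec(s["ee_rot"]).as_matrix();return s,M
def goto(xy,th):
    "shift in the tool frame and turn to reach xy with tool x at heading th"
    s,M=tool();e=np.array([*xy,0])-s["eef_pos"];e[2]=0
    h=np.arctan2(M[1,0],M[0,0]);dt=(th-h+np.pi/2)%np.pi-np.pi/2
    print("t",s["time"],"tcp",s["eef_pos"].round(4),"head",h.round(3),"shift",(M.T@e).round(4),"yaw(tool z)",(-dt).round(3))
E
python3 - <<'E'
from h import *
f=np.load("top0.npz");c=get_calibration("top");P=pts(f["d"],c);Z=P[...,2]
roi=np.zeros(Z.shape,bool);roi[140:310,60:430]=1
m=Z[roi&(Z>-.01)&(Z<.012)];print("mat z",np.median(m),m.std())
M=(roi&(Z>np.median(m)+.0045)).astype(np.uint8)
n,l,st,ce=cv2.connectedComponentsWithStats(M)
for i in range(1,n):
    if st[i,4]<12: continue
    q=P[l==i];r=cv2.minAreaRect(q[:,:2].astype(np.float32)*1000)
    print(ce[i].round(),st[i,4],"z",np.percentile(q[:,2],[50,95]).round(4),"c",np.round(r[0],1),"s",np.round(r[1],1),round(r[2],1))
s=get_calibration("wrist");print(s)
E
```

```text
mat z 0.0035283071014700074 0.002169482988547966
[188. 177.] 560 z [0.024  0.0273] c [537.6  62.3] s [385.7  77. ] 39.7
[303. 172.] 113 z [0.0117 0.0143] c [ 652.3 -148.7] s [78.4 22.1] 26.8
[269. 168.] 61 z [0.0182 0.0223] c [547.  -82.7] s [264.4  35.9] 11.1
[229. 175.] 154 z [0.0404 0.0624] c [644.3  42.2] s [27.6 32.7] 23.9
[106. 228.] 1222 z [0.0193 0.0241] c [514.4 171.5] s [208.5 521.3] 0.8
[383. 232.] 1155 z [0.0206 0.0247] c [ 482.8 -252. ] s [198.5 342.8] 10.6
[386. 206.] 21 z [0.0087 0.0098] c [ 562.3 -352.5] s [21.9 16.8] 52.8
[184. 234.] 194 z [0.0114 0.0144] c [442.9  70.2] s [305.9 114.9] 59.2
[226. 236.] 243 z [0.0187 0.0217] c [447.1   3.3] s [182.9  78.9] 47.2
[271. 233.] 78 z [0.019  0.0226] c [463.2 -60.9] s [64.1 95.6] 87.2
[311. 236.] 249 z [0.0451 0.0477] c [ 465.  -128.3] s [ 41.6 120. ] 34.4
[394. 237.] 17 z [0.0087 0.976 ] c [ 444.8 -235.2] s [ 18.3 295.3] 15.6
[387. 239.] 15 z [0.0091 0.01  ] c [ 477.9 -352. ] s [19.9 10.3] 24.3
[294. 292.] 557 z [0.0138 0.0171] c [ 347.9 -111.3] s [146.1  79.1] 52.3
[217. 297.] 249 z [0.0131 0.0164] c [361.6  18. ] s [ 26.8 239.4] 19.3
{'intrinsics': array([[294.74238597,   0.        , 277.69799068],
       [  0.        , 294.74238597, 208.17340707],
       [  0.        ,   0.        ,   1.        ]]), 'position': array([ 0.2912901 , -0.58426056,  0.37317883]), 'attitude': array([-0.23435264,  0.16519833, -1.20146969])}
```

jog_arm:
  series:
    - [[0, 0, 0], 0.18, -1]
    - [[0, 0, 0], 0.18, -1]
    - [[0.02, -0.056, -0.003], 0, -1]
    - [[0.02, -0.056, -0.003], 0, -1]
    - [[0.02, -0.056, -0.003], 0, -1]
    - [[0.02, -0.056, -0.003], 0, -1]
    - [[0.024, -0.056, -0.003], 0, -1]
    - [[0.024, -0.056, -0.003], 0, -1]
    - [[0.024, -0.056, -0.003], 0, -1]
    - [[0.024, -0.056, -0.003], 0, -1]

```text
time: 1.35
eef_pos: [0.4052, -0.1585, 0.2554]
ee_rot: [3.141, -0.001, 0.0]
contact_force: [1.0, -0.6, 0.6]
grip_width: 1.001
grip_force: 0.0
```

jog_arm:
  series:
    - [[0.022, -0.05, 0], 0, -1]
    - [[0.022, -0.05, 0], 0, -1]
    - [[0.021, -0.05, 0], 0, -1]
    - [[0, 0, 0], 0, -1]
    - [[0, 0, 0], 0, -1]
    - [[0, 0, 0], 0, -1]
    - [[0, 0, 0], 0, -1]
    - [[0, 0, 0], 0, -1]
    - [[0, 0, 0], 0, -1]
    - [[0, 0, 0], 0, -1]

```text
time: 2.6
eef_pos: [0.47, -0.0105, 0.2554]
ee_rot: [-3.142, 0.001, -0.0]
contact_force: [-0.1, 0.4, -0.5]
grip_width: 1.003
grip_force: 0.0
```

```bash
python3 - <<'E'
from h import *
goto((.47,-.01),0);p,d,c=look(tag="w1");print(c["position"],c["attitude"])
cv2.imwrite("pics/w1b.png",cv2.resize(p[:,:,::-1],(800,600),interpolation=cv2.INTER_CUBIC))
P=pts(d,c);Z=P[...,2];ok=(d>0);m=Z[ok&(abs(Z-.003)<.01)];z0=np.median(m);print(z0,m.std())
M=(ok&(Z>z0+.0045)&(Z<.08)).astype(np.uint8)
n,l,st,ce=cv2.connectedComponentsWithStats(M)
for i in range(1,n):
    if st[i,4]<40: continue
    q=P[l==i];r=cv2.minAreaRect(q[:,:2].astype(np.float32)*1000)
    print(ce[i].round(),st[i,4],"z",np.percentile(q[:,2],[50,95]).round(4),"c",np.round(r[0],1),"s",np.round(r[1],1),round(r[2],1))
E
```

```text
t 2.6 tcp [ 0.47   -0.0105  0.2554] head -0.0 shift [ 0.     -0.0005  0.    ] yaw(tool z) -0.0
[ 0.53678238 -0.01025422  0.39802717] [-0.21125251  0.21234228 -1.55913753]
0.003375176095128385 0.0017180971515550376
[141.  41.] 2418 z [0.0245 0.0263] c [628.4 152. ] s [97.5 39.2] 6.3
[320.  14.] 423 z [0.0177 0.0201] c [657.3 -60.1] s [36.1 34.3] 16.0
[397.  30.] 494 z [0.0111 0.0129] c [ 645.1 -150.1] s [68.1  9.5] 14.8
[230.  25.] 960 z [0.0406 0.0617] c [643.4  43. ] s [28.5 32.4] 24.3
[ 41. 151.] 2979 z [0.0181 0.0232] c [513.2 324. ] s [196.5 119.9] 5.8
[502. 170.] 3532 z [0.0192 0.0228] c [ 496.9 -321.4] s [196.3 124.4] 10.2
[147. 153.] 843 z [0.0116 0.0132] c [492.8 164.8] s [139.7  23.9] 3.0
[231. 163.] 907 z [0.019  0.0204] c [487.1  50.3] s [23.  95.9] 80.5
[321. 161.] 313 z [0.0188 0.0203] c [489.1 -62.1] s [60.2 35.8] 77.1
[398. 166.] 1250 z [0.0446 0.0462] c [ 488.8 -159.4] s [41.7 40.7] 24.1
[337. 244.] 520 z [0.0137 0.0155] c [376. -95.] s [96.8 17.8] 74.0
[227. 265.] 589 z [0.0134 0.0154] c [343.9  62.2] s [ 11.6 113.2] 11.3
[331. 268.] 526 z [0.0137 0.0155] c [341.4 -86.9] s [99.5 17.8] 76.2
```

View pics/w1b.png

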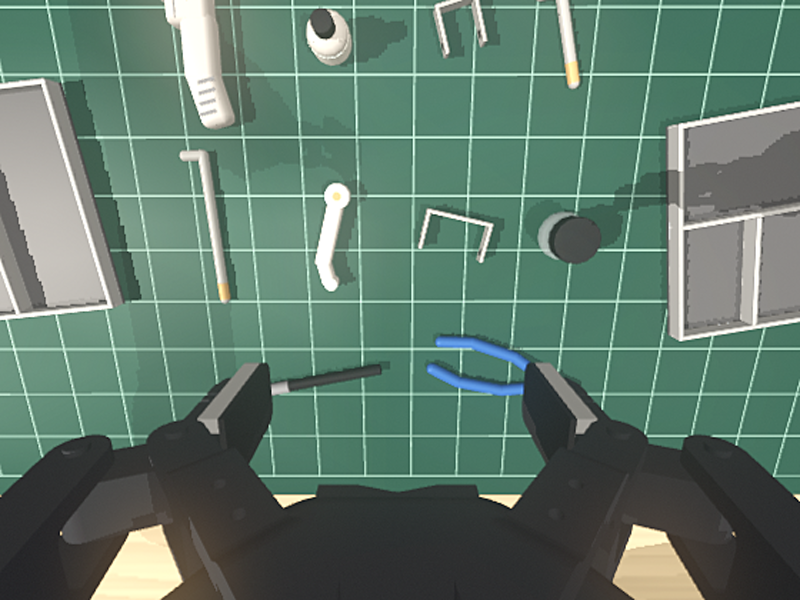

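The wrist view (800x600 scale) shows the long rod (215,225), trigger (333,235), wide bracket (457,235) and jar (575,238) fully. The back row is cut at the top edge, and so are both trays at the sides. I'll take one more view, further forward and higher.

jog_arm:
  series:
    - [[0.03, 0, -0.03], 0, -1]
    - [[0.03, 0, -0.03], 0, -1]
    - [[0.03, 0, -0.02], 0, -1]
    - [[0.01, 0, 0], 0, -1]
    - [[0, 0, 0], 0, -1]
    - [[0, 0, 0], 0, -1]
    - [[0, 0, 0], 0, -1]
    - [[0, 0, 0], 0, -1]
    - [[0, 0, 0], 0, -1]
    - [[0, 0, 0], 0, -1]

```text
time: 3.9
eef_pos: [0.5699, -0.0105, 0.3354]
ee_rot: [3.142, -0.0, 0.0]
contact_force: [-0.7, -0.6, -0.4]
grip_width: 1.0
grip_force: 0.0
```

```bash
python3 - <<'E'
from h import *
p,d,c=look(tag="w2");print(observe()["eef_pos"],c["position"],c["attitude"])
cv2.imwrite("pics/w2b.png",cv2.resize(p[:,:,::-1],(800,600),interpolation=cv2.INTER_CUBIC))
P=pts(d,c);Z=P[...,2];ok=(d>0);m=Z[ok&(abs(Z-.003)<.01)];z0=np.median(m);print(z0,m.std())
M=(ok&(Z>z0+.0045)&(Z<.08)).astype(np.uint8)
n,l,st,ce=cv2.connectedComponentsWithStats(M)
for i in range(1,n):
    if st[i,4]<40: continue
    q=P[l==i];r=cv2.minAreaRect(q[:,:2].astype(np.float32)*1000)
    print(ce[i].round(),st[i,:4],st[i,4],"z",np.percentile(q[:,2],[50,95]).round(4),"c",np.round(r[0],1),"s",np.round(r[1],1),round(r[2],1))
E
```

```text
[ 0.56993604 -0.01046445  0.33535218] [ 0.63673214 -0.01023058  0.4780573 ] [-0.21125011  0.21226385 -1.55907877]
0.0034140189123481046 0.001967023548012453
[445.  27.] [355   5 145  54] 3298 z [0.0121 0.0182] c [ 762.6 -220. ] s [ 65.3 202.3] 2.2
[170. 120.] [147  83  43  82] 1761 z [0.0248 0.0266] c [639.3 155.2] s [118.5  43.6] 4.8
[367. 113.] [352  91  25  53] 380 z [0.0112 0.0132] c [ 652.3 -148.1] s [79.8 23.1] 27.3
[311. 109.] [298  97  28  31] 187 z [0.0188 0.0203] c [657.6 -60.1] s [35.6 34.3] 16.3
[241. 120.] [230 109  24  23] 429 z [0.0409 0.062 ] c [645.9  43.2] s [31.2 30.8] 89.4
[ 58. 209.] [  0 140 125 128] 3645 z [0.0184 0.0234] c [510.6 345.6] s [196.3 163.4] 6.2
[484. 214.] [426 145 110 132] 3596 z [0.0188 0.0229] c [ 500.5 -339.8] s [197.  161.3] 10.2
[175. 210.] [159 175  26  79] 496 z [0.0117 0.0135] c [495.5 157.8] s [137.2  24.1] 9.2
[241. 218.] [233 192  19  58] 532 z [0.0191 0.0207] c [487.   50.1] s [22.1 96.3] 80.2
[311. 215.] [290 205  40  30] 231 z [0.0182 0.0202] c [489.4 -62.1] s [60.1 35.7] 76.7
[372. 222.] [356 207  32  31] 742 z [0.0445 0.0463] c [ 489.6 -159.3] s [40.8 40.4] 12.0
[333. 291.] [294 273  78  34] 929 z [0.0137 0.0156] c [ 353.8 -112.3] s [141.9  53.3] 75.6
[232. 297.] [197 288  72  19] 445 z [0.0136 0.0157] c [342.2  70.5] s [ 11.8 130.1] 11.6
```

View pics/w2b.png

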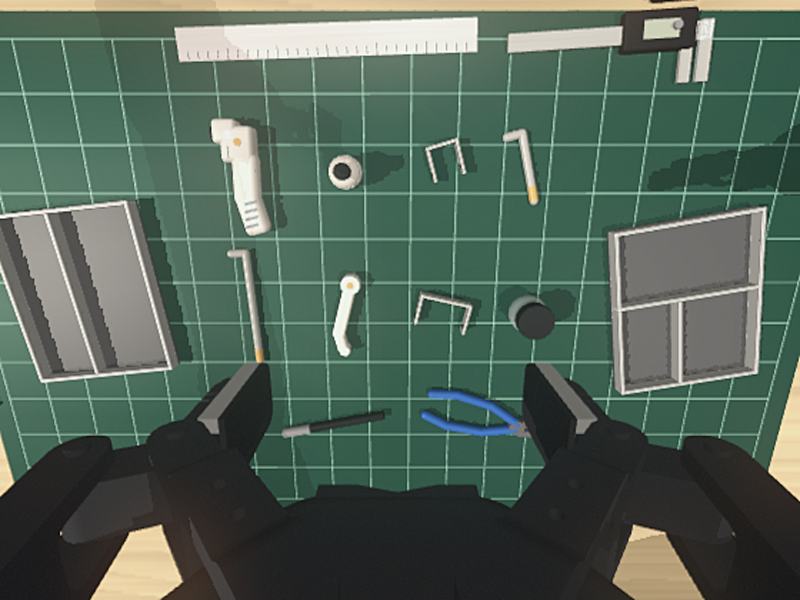

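The whole stock and both trays are now visible: tray_two (85,290), tray_three (688,300), grip (245,180), long rod (250,305), trigger (347,315), small bracket (447,160) and short rod (525,168). Now the axis fits.

```bash
python3 - <<'E'
from h import *
def comp(tag,u,v):
    p,d,c=np.load(tag+".npy",allow_pickle=True);d=d.astype(np.float32);P=pts(d,c);Z=P[...,2]
    M=((d>0)&(Z>.008)&(Z<.08)).astype(np.uint8);n,l,st,ce=cv2.connectedComponentsWithStats(M)
    i=1+np.argmin(np.hypot(*(ce[1:]-[u,v]).T)+1e3*(st[1:,4]<40));return P[l==i][:,:2]*1000
def fit(name,tag,u,v,o,h,lo,hi,x0,ymax):
    q=comp(tag,u,v);o=np.array(o,float)
    for _ in range(8):
        a=np.array([np.cos(h),np.sin(h)]);b=np.array([-a[1],a[0]])
        X=(q-o)@a;Y=(q-o)@b;o=o+a*((X.min()+X.max())/2-x0)
        s=(X>lo)&(X<hi)&(abs(Y)<ymax)
        vx,vy,cx,cy=cv2.fitLine(q[s].astype(np.float32),cv2.DIST_HUBER,0,.01,.01).ravel()
        h=np.arctan2(vy,vx);h=(h+np.pi/2)%np.pi-np.pi/2
        b=np.array([-np.sin(h),np.cos(h)]);o=o+b*((np.array([cx,cy])-o)@b)
    print(name,tag,o.round(1),"head",round(h,3),"len",round(X.max()-X.min(),1),"Yrange",Y.min().round(1),Y.max().round(1))
for t,u,v in(("w1",147,153),("w2",175,210)): fit("rod_long",t,u,v,(493,160),.07,-65,55,0,9)
for t,u,v in(("w1",231,163),("w2",241,218)): fit("trigger",t,u,v,(487,50),-.17,-18,18,-3,10)
fit("rod_short","w2",367,113,(650,-148),.26,-38,25,0,8)
fit("grip","w2",170,120,(640,155),.1,-14,14,-1,16)
E
```

```text
rod_long w1 [493.2 156.8] head 0.038 len 139.6 Yrange -3.6 20.9
rod_long w2 [494.8 157. ] head 0.04 len 135.9 Yrange -3.7 20.8
trigger w1 [490.8  51.3] head -0.251 len 95.3 Yrange -17.1 10.9
trigger w2 [490.8  51.7] head -0.259 len 95.5 Yrange -17.2 10.9
rod_short w2 [ 650.6 -148. ] head 0.256 len 78.8 Yrange -5.5 18.8
grip w2 [637.6 141.8] head 0.347 len 102.9 Yrange -33.8 54.2
```

```bash
python3 - <<'E'
from h import *
p,d,c=np.load("w2.npy",allow_pickle=True);d=d.astype(np.float32);P=pts(d,c);Z=P[...,2]
M=((d>0)&(Z>.016)&(Z<.08)).astype(np.uint8);M[:,:130]=0;M[:,200:]=0;M[:80]=0;M[170:]=0
q=P[M>0][:,:2]*1000;x0,x1=q[:,0].min(),q[:,0].max();print(x0,x1)
for x in np.arange(x0,x1,6):
    s=q[(q[:,0]>=x)&(q[:,0]<x+6)];print(round(x+3),s[:,1].min().round(1),s[:,1].max().round(1))
E
```

```text
580.7923515814135 697.3538317508319
584 130.9 153.1
590 129.3 153.6
596 130.3 155.2
602 131.8 156.8
608 133.2 157.5
614 135.0 161.2
620 136.3 161.0
626 136.8 160.2
632 136.4 161.8
638 136.0 160.9
644 135.9 160.5
650 135.8 162.2
656 135.6 170.1
662 136.5 169.6
668 137.5 170.7
674 137.4 177.9
680 137.1 180.5
686 137.3 180.1
692 139.6 180.1
698 153.9 175.9
```

jog_arm:
  series:
    - [[-0.0115, -0.028, 0.04], 0, -0.3]
    - [[-0.0115, -0.028, 0.04], 0, -0.3]
    - [[-0.0115, -0.028, 0.04], 0, -0.3]
    - [[-0.0115, -0.028, 0.04], 0, -0.3]
    - [[-0.0115, -0.028, 0.04], 0, -0.3]
    - [[-0.0115, -0.028, 0.04], 0, -0.3]
    - [[0, 0, 0], -0.039, -0.3]
    - [[0, 0, 0.03], 0, -0.3]
    - [[0, 0, 0.03], 0, -0.3]
    - [[0, 0, 0.03], 0, -0.3]
  newtons: 40

```text
time: 5.2
eef_pos: [0.5025, 0.1567, 0.0055]
ee_rot: [3.141, 0.06, 0.003]
contact_force: [1.0, 0.0, -0.5]
grip_width: 0.646
grip_force: 0.0
```

jog_arm:
  series:
    - [[0, 0, 0], 0, 1]
    - [[0, 0, 0], 0, 1]
    - [[0, 0, 0], 0, 1]
    - [[0, 0, 0], 0, 1]
    - [[0, 0, 0], 0, 1]
    - [[0, 0, 0], 0, 1]
    - [[0, 0, -0.02], 0, 1]
    - [[0, 0, -0.03], 0, 1]
    - [[0, 0, -0.03], 0, 1]
    - [[0, 0, 0], 0, 1]

```text
time: 6.45
eef_pos: [0.503, 0.1584, 0.0892]
ee_rot: [-3.14, -0.061, -0.009]
contact_force: [-0.0, -0.4, -1.1]
grip_width: 0.079
grip_force: 39.4
```

```bash
python3 - <<'E'
from h import *
p,d,c=look(tag="w3");goto((.5133,.3862),.108)
E
```

```text
t 6.5 tcp [0.502  0.1578 0.0875] head 0.039 shift [ 2.010e-02 -2.278e-01  1.000e-04] yaw(tool z) -0.069
```

View pics/w3.png

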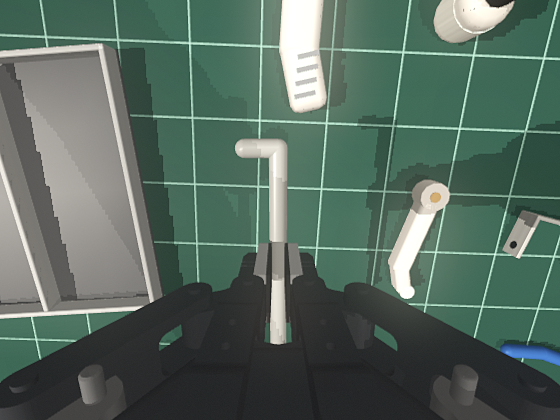

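jog_arm:
  series:
    - [[0.004, -0.0456, 0], 0, 1]
    - [[0.004, -0.0456, 0], 0, 1]
    - [[0.004, -0.0456, 0], 0, 1]
    - [[0.004, -0.0456, 0], 0, 1]
    - [[0.004, -0.0456, 0], -0.069, 1]
    - [[0, 0, 0.022], 0, 1]
    - [[0, 0, 0.022], 0, 1]
    - [[0, 0, 0.022], 0, 1]
    - [[0, 0, 0.008], 0, 1]
    - [[0, 0, 0], 0, 1]

```text
time: 7.75
eef_pos: [0.5123, 0.3852, 0.011]
ee_rot: [3.136, 0.167, -0.001]
contact_force: [-0.5, 0.2, -0.5]
grip_width: 0.075
grip_force: 39.8
```

```bash
python3 - <<'E'
from h import *
p,d,c=look(tag="w4");goto((.5133,.3862),.108)
E
```

```text
t 7.8 tcp [0.5125 0.3856 0.0112] head 0.107 shift [ 0.0009 -0.0006 -0.    ] yaw(tool z) -0.001
```

View pics/w4.png

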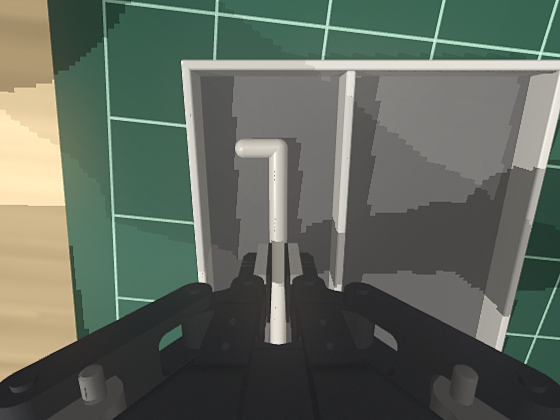

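The rod (278,210) lies inside the narrow compartment, aligned with it and clear of the walls. I'll lower it, release and lift.

jog_arm:
  series:
    - [[0, 0, 0.002], 0, 1]
    - [[0, 0, 0.0005], 0, 1]
    - [[0, 0, 0], 0, 0.5]
    - [[0, 0, 0], 0, 0.5]
    - [[0, 0, 0], 0, 0.5]
    - [[0, 0, -0.01], 0, 0.5]
    - [[0, 0, -0.04], 0, 0.5]
    - [[0, 0, -0.05], 0, 0.5]
    - [[0, 0, 0], 0, -0.5]
    - [[0, 0, 0], 0, -0.5]

```text
time: 9.05
eef_pos: [0.5122, 0.386, 0.1091]
ee_rot: [3.137, 0.169, 0.001]
contact_force: [-1.2, -1.4, -0.8]
grip_width: 0.663
grip_force: 0.0
```

```bash
python3 - <<'E'
from h import *
look(tag="w5");goto((.640,.1485),-.02)
E
```

```text
t 9.1 tcp [0.5118 0.3857 0.1082] head 0.108 shift [1.019e-01 2.496e-01 1.000e-04] yaw(tool z) 0.128
```

View pics/w5.png

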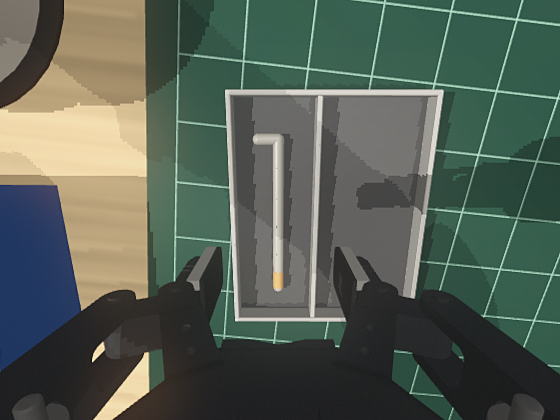

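The long rod lies flat in the narrow compartment (278,210). The grip is next.

jog_arm:
  series:
    - [[0.0204, 0.05, 0], 0, -0.5]
    - [[0.0204, 0.05, 0], 0, -0.5]
    - [[0.0204, 0.05, 0], 0, -0.5]
    - [[0.0204, 0.05, 0], 0, -0.5]
    - [[0.0204, 0.05, 0], 0, -0.5]
    - [[0, 0, 0], 0.128, -0.5]
    - [[0, 0, 0.034], 0, -0.5]
    - [[0, 0, 0.034], 0, -0.5]
    - [[0, 0, 0.034], 0, -0.5]
    - [[0, 0, 0], 0, -0.5]

```text
time: 10.35
eef_pos: [0.6375, 0.1477, 0.0029]
ee_rot: [3.14, -0.031, -0.011]
contact_force: [-0.3, 0.5, 0.2]
grip_width: 0.75
grip_force: 0.0
```

jog_arm:
  series:
    - [[0, 0, 0], 0, 1]
    - [[0, 0, 0], 0, 1]
    - [[0, 0, 0], 0, 1]
    - [[0, 0, 0], 0, 1]
    - [[0, 0, 0], 0, 1]
    - [[0, 0, 0], 0, 1]
    - [[0, 0, -0.02], 0, 1]
    - [[0, 0, -0.03], 0, 1]
    - [[0, 0, -0.03], 0, 1]
    - [[0, 0, 0], 0, 1]

```text
time: 11.6
eef_pos: [0.6423, 0.1493, 0.091]
ee_rot: [-3.14, 0.032, -0.009]
contact_force: [0.5, 0.5, -1.2]
grip_width: 0.295
grip_force: 40.8
```

```bash
python3 - <<'E'
from h import *
goto((.5147,.3078),.108)
E
```

```text
t 11.6 tcp [0.6423 0.1493 0.091 ] head -0.02 shift [-0.1308 -0.1558 -0.0005] yaw(tool z) -0.128
```

jog_arm:
  series:
    - [[-0.0325, -0.039, 0], 0, 1]
    - [[-0.0325, -0.039, 0], 0, 1]
    - [[-0.0325, -0.039, 0], 0, 1]
    - [[-0.0325, -0.039, 0], 0, 1]
    - [[0, 0, 0], -0.128, 1]
    - [[0, 0, 0.022], 0, 1]
    - [[0, 0, 0.022], 0, 1]
    - [[0, 0, 0.022], 0, 1]
    - [[0, 0, 0.008], 0, 1]
    - [[0, 0, 0], 0, 1]

```text
time: 12.85
eef_pos: [0.5135, 0.3069, 0.0123]
ee_rot: [3.137, 0.168, -0.001]
contact_force: [-0.1, 0.4, 0.8]
grip_width: 0.296
grip_force: 40.9
```

```bash
python3 - <<'E'
from h import *
look(tag="w6");goto((.5147,.3078),.108)
E
```

```text
t 12.9 tcp [0.5137 0.3072 0.0125] head 0.107 shift [ 0.0011 -0.0005 -0.    ] yaw(tool z) -0.001
```

View pics/w6.png

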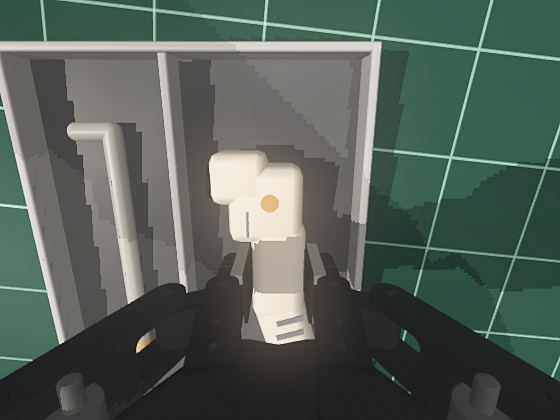

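The grip (270,220) is over the wide compartment and clear of both walls. I'll lower it and release.

jog_arm:
  series:
    - [[0, 0, 0.002], 0, 1]
    - [[0, 0, 0.0005], 0, 1]
    - [[0, 0, 0], 0, 0.15]
    - [[0, 0, 0], 0, 0.15]
    - [[0, 0, 0], 0, 0.15]
    - [[0, 0, -0.01], 0, 0.15]
    - [[0, 0, -0.04], 0, 0.15]
    - [[0, 0, -0.05], 0, 0.15]
    - [[0, 0, 0], 0, -0.3]
    - [[0, 0, 0], 0, -0.3]

```text
time: 14.15
eef_pos: [0.5137, 0.3071, 0.1106]
ee_rot: [3.137, 0.169, 0.001]
contact_force: [0.5, -0.2, -0.1]
grip_width: 0.652
grip_force: 0.0
```

```bash
python3 - <<'E'
from h import *
look(tag="w7");goto((.4908,.0515),-.255)
E
```

```text
t 14.2 tcp [0.5133 0.3068 0.1098] head 0.108 shift [-4.980e-02  2.514e-01  2.000e-04] yaw(tool z) 0.363
```

View pics/w7.png

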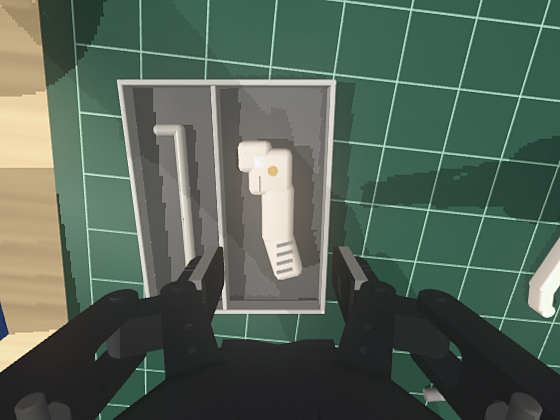

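The grip lies flat in the wide compartment (272,205). The trigger is next.

jog_arm:
  series:
    - [[-0.01, 0.0503, 0], 0, -0.3]
    - [[-0.01, 0.0503, 0], 0, -0.3]
    - [[-0.01, 0.0503, 0], 0, -0.3]
    - [[-0.01, 0.0503, 0], 0, -0.3]
    - [[-0.01, 0.0503, 0], 0, -0.3]
    - [[0, 0, 0], 0.1815, -0.3]
    - [[0, 0, 0], 0.1815, -0.3]
    - [[0, 0, 0.035], 0, -0.3]
    - [[0, 0, 0.035], 0, -0.3]
    - [[0, 0, 0.034], 0, -0.3]

```text
time: 15.45
eef_pos: [0.49, 0.0516, 0.0043]
ee_rot: [3.116, -0.4, -0.003]
contact_force: [0.9, -0.3, -0.7]
grip_width: 0.651
grip_force: 0.0
```

jog_arm:
  series:
    - [[0, 0, 0], 0, 1]
    - [[0, 0, 0], 0, 1]
    - [[0, 0, 0], 0, 1]
    - [[0, 0, 0], 0, 1]
    - [[0, 0, 0], 0, 1]
    - [[0, 0, 0], 0, 1]
    - [[0, 0, -0.02], 0, 1]
    - [[0, 0, -0.03], 0, 1]
    - [[0, 0, -0.04], 0, 1]
    - [[0, 0, 0], 0, 1]

```text
time: 16.7
eef_pos: [0.4932, 0.052, 0.0995]
ee_rot: [-3.116, 0.4, -0.009]
contact_force: [-0.6, -0.4, -1.5]
grip_width: 0.149
grip_force: 40.8
```

```bash
python3 - <<'E'
from h import *
look(tag="w8");goto((.4652,-.3747),.598)
E
```

```text
t 16.75 tcp [0.492  0.0517 0.0978] head -0.256 shift [8.180e-02 4.193e-01 1.000e-04] yaw(tool z) -0.854
```

View pics/w8.png

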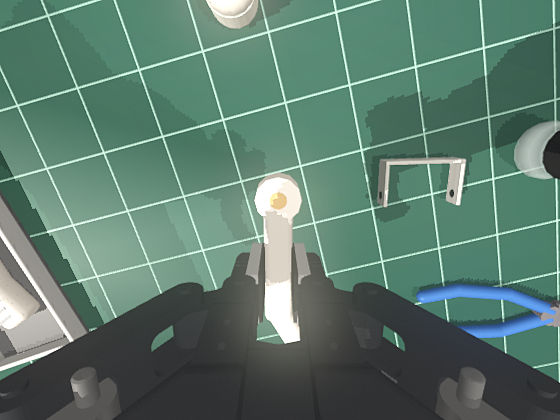

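jog_arm:
  series:
    - [[0.0102, 0.0524, 0], 0, 1]
    - [[0.0102, 0.0524, 0], 0, 1]
    - [[0.0102, 0.0524, 0], 0, 1]
    - [[0.0102, 0.0524, 0], 0, 1]
    - [[0.0102, 0.0524, 0], 0, 1]
    - [[0.0102, 0.0524, 0], 0, 1]
    - [[0.0102, 0.0524, 0], 0, 1]
    - [[0.0102, 0.0524, 0], 0, 1]
    - [[0, 0, 0], -0.171, 1]
    - [[0, 0, 0], -0.171, 1]

```text
time: 18.0
eef_pos: [0.4631, -0.3747, 0.0946]
ee_rot: [-3.137, -0.143, 0.003]
contact_force: [0.8, -0.2, -0.7]
grip_width: 0.153
grip_force: 40.8
```

jog_arm:
  series:
    - [[0, 0, 0], -0.171, 1]
    - [[0, 0, 0], -0.171, 1]
    - [[0, 0, 0], -0.17, 1]
    - [[0, 0, 0.02], 0, 1]
    - [[0, 0, 0.02], 0, 1]
    - [[0, 0, 0.02], 0, 1]
    - [[0, 0, 0], 0, 1]
    - [[0, 0, 0], 0, 1]
    - [[0, 0, 0], 0, 1]
    - [[0, 0, 0], 0, 1]

```text
time: 19.25
eef_pos: [0.4645, -0.3747, 0.037]
ee_rot: [3.001, 0.926, 0.001]
contact_force: [0.1, 0.1, -0.0]
grip_width: 0.148
grip_force: 40.8
```

```bash
python3 - <<'E'
from h import *
look(tag="w9");goto((.4652,-.3747),.598)
E
```

```text
t 19.3 tcp [ 0.4644 -0.3747  0.0369] head 0.599 shift [0.0007 0.0005 0.    ] yaw(tool z) 0.001
```

View pics/w9.png

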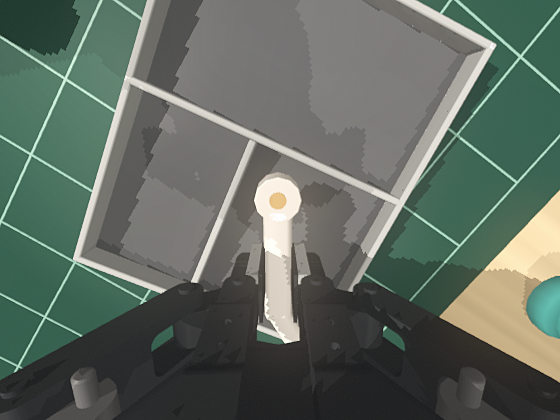

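The boss (278,200) is clear of both dividers, and the pose is within 1 mm of the plan. I'll lower it.

jog_arm:
  series:
    - [[0, 0, 0.012], 0, 1]
    - [[0, 0, 0.008], 0, 1]
    - [[0, 0, 0.004], 0, 1]
    - [[0, 0, 0.001], 0, 1]
    - [[0, 0, 0.001], 0, 1]
    - [[0, 0, 0], 0, 1]
    - [[0, 0, 0], 0, 1]
    - [[0, 0, 0], 0, 1]
    - [[0, 0, 0], 0, 1]
    - [[0, 0, 0], 0, 1]

```text
time: 20.55
eef_pos: [0.4643, -0.3746, 0.0105]
ee_rot: [3.002, 0.926, 0.0]
contact_force: [-0.6, -0.1, 2.4]
grip_width: 0.152
grip_force: 41.2
```

jog_arm:
  series:
    - [[0, 0, 0], 0, 0.45]
    - [[0, 0, 0], 0, 0.45]
    - [[0, 0, 0], 0, 0.45]
    - [[0, 0, -0.01], 0, 0.45]
    - [[0, 0, -0.04], 0, 0.45]
    - [[0, 0, -0.05], 0, 0.45]
    - [[0, 0, 0], 0, -0.2]
    - [[0, 0, 0], 0, -0.2]
    - [[0, 0, 0], 0, -0.2]
    - [[0, 0, 0], 0, -0.2]

```text
time: 21.8
eef_pos: [0.4636, -0.374, 0.1093]
ee_rot: [-3.0, -0.926, 0.001]
contact_force: [-0.4, -0.1, -0.3]
grip_width: 0.598
grip_force: 0.0
```

```bash
python3 - <<'E'
from h import *
p,d,c=look(tag="w10");goto((.6574,-.1462),.256)
P=pts(d.astype(np.float32),c)
w=(p.min(-1)>215)&(P[...,2]>.012)&(P[...,2]<.03)
a=.178;q=(P[...,:2]-[.5005,-.3398])@np.array([[np.cos(a),-np.sin(a)],[np.sin(a),np.cos(a)]])*1000
s=w&(q[...,0]>-92)&(q[...,0]<6)&(q[...,1]>-74)&(q[...,1]<6)
print("trigger in tray frame",q[s].min(0),q[s].max(0),"z",np.percentile(P[s][:,2],[5,50,95]).round(4),s.sum())
E
```

```text
t 21.85 tcp [ 0.4638 -0.3741  0.1095] head 0.599 shift [ 2.884e-01 -7.910e-02  1.000e-04] yaw(tool z) 0.343
trigger in tray frame [-83.34493112 -61.62415631] [-0.38162457 -2.25689359] z [0.021  0.0221 0.0232] 1641
```

View pics/w10.png

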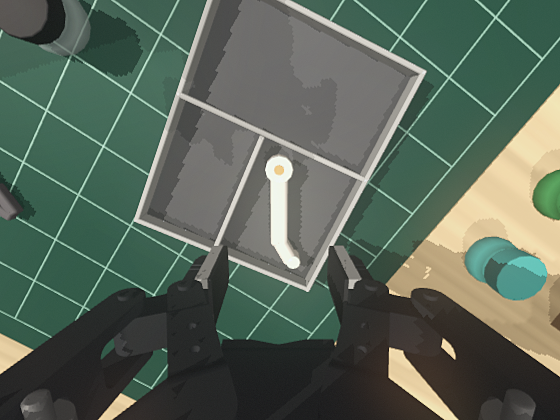

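The trigger lies flat in its compartment, from (279,170) to (290,262), with margins of at least 8 mm. The short rod is next.

jog_arm:
  series:
    - [[0.048, -0.0132, 0], 0, -0.2]
    - [[0.048, -0.0132, 0], 0, -0.2]
    - [[0.048, -0.0132, 0], 0, -0.2]
    - [[0.048, -0.0132, 0], 0, -0.2]
    - [[0.048, -0.0132, 0], 0, -0.2]
    - [[0.048, -0.0132, 0], 0, -0.2]
    - [[0, 0, 0], 0.1715, -0.2]
    - [[0, 0, 0], 0.1715, -0.2]
    - [[0, 0, 0.035], 0, -0.2]
    - [[0, 0, 0.035], 0, -0.2]

```text
time: 23.1
eef_pos: [0.6575, -0.1467, 0.0393]
ee_rot: [3.116, 0.401, 0.0]
contact_force: [-0.1, -0.7, -0.9]
grip_width: 0.604
grip_force: 0.0
```

jog_arm:
  series:
    - [[0, 0, 0.034], 0, -0.2]
    - [[0, 0, 0], 0, -0.2]
    - [[0, 0, 0], 0, 1]
    - [[0, 0, 0], 0, 1]
    - [[0, 0, 0], 0, 1]
    - [[0, 0, 0], 0, 1]
    - [[0, 0, 0], 0, 1]
    - [[0, 0, -0.02], 0, 1]
    - [[0, 0, -0.03], 0, 1]
    - [[0, 0, -0.03], 0, 1]

```text
time: 24.35
eef_pos: [0.6576, -0.1466, 0.0888]
ee_rot: [3.116, 0.401, 0.002]
contact_force: [-0.3, 0.6, -0.0]
grip_width: 0.073
grip_force: 39.4
```

```bash
python3 - <<'E'
from h import *
look(tag="w11");goto((.458,-.3069),.178)
E
```

```text
t 24.4 tcp [ 0.6599 -0.1468  0.0936] head 0.256 shift [-0.2358  0.1038 -0.0011] yaw(tool z) 0.078
```

View pics/w11.png

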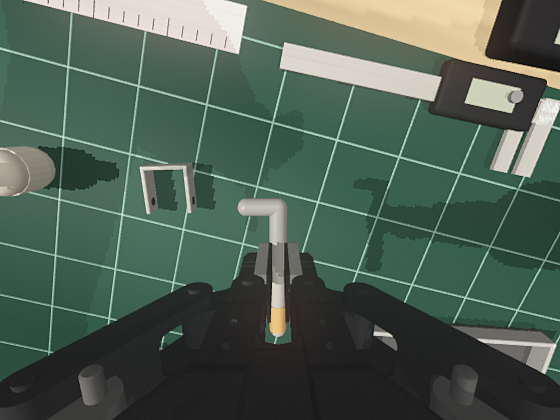

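The short rod is held level (278,250), with its hook toward +y. Moving it to the tray_three narrow compartment.

jog_arm:
  series:
    - [[-0.0389, 0.0174, 0], 0, 1]
    - [[-0.0389, 0.0174, 0], 0, 1]
    - [[-0.0389, 0.0174, 0], 0, 1]
    - [[-0.0389, 0.0174, 0], 0, 1]
    - [[-0.0389, 0.0174, 0], 0, 1]
    - [[-0.0389, 0.0174, 0], 0, 1]
    - [[0, 0, 0], 0.078, 1]
    - [[0, 0, 0.02], 0, 1]
    - [[0, 0, 0.02], 0, 1]
    - [[0, 0, 0], 0, 1]

```text
time: 25.65
eef_pos: [0.4574, -0.3063, 0.0463]
ee_rot: [-3.128, -0.279, 0.002]
contact_force: [-0.0, -0.9, 0.1]
grip_width: 0.072
grip_force: 39.3
```

```bash
python3 - <<'E'
from h import *
goto((.458,-.3069),.178)
E
```

```text
t 25.65 tcp [ 0.4574 -0.3063  0.0463] head 0.178 shift [ 0.0004  0.0007 -0.    ] yaw(tool z) 0.0
```

Pick + 0.04 now; I need pick + 0.003, with the slow part watched by force.

jog_arm:
  series:
    - [[0, 0, 0.015], 0, 1]
    - [[0, 0, 0.012], 0, 1]
    - [[0, 0, 0.007], 0, 1]
    - [[0, 0, 0.002], 0, 1]
    - [[0, 0, 0.001], 0, 1]
    - [[0, 0, 0], 0, 1]
    - [[0, 0, 0], 0, 1]
    - [[0, 0, 0], 0, 1]
    - [[0, 0, 0], 0, 1]
    - [[0, 0, 0], 0, 1]

```text
time: 26.9
eef_pos: [0.4578, -0.3066, 0.0107]
ee_rot: [3.129, 0.279, -0.002]
contact_force: [-7.3, 4.8, 19.9]
grip_width: 0.073
grip_force: 40.9
```

That is 20 N, so I'll back up 3 mm and check.

jog_arm:
  series:
    - [[0, 0, -0.003], 0, 1]
    - [[0, 0, 0], 0, 1]
    - [[0, 0, 0], 0, 1]
    - [[0, 0, 0], 0, 1]
    - [[0, 0, 0], 0, 1]
    - [[0, 0, 0], 0, 1]
    - [[0, 0, 0], 0, 1]
    - [[0, 0, 0], 0, 1]
    - [[0, 0, 0], 0, 1]
    - [[0, 0, 0], 0, 1]

```text
time: 28.15
eef_pos: [0.458, -0.3067, 0.0123]
ee_rot: [-3.129, -0.279, -0.0]
contact_force: [0.9, -0.2, -1.2]
grip_width: 0.07
grip_force: 39.6
```

```bash
python3 - <<'E'
from h import *
p,d,c=look(tag="w12");P=pts(d.astype(np.float32),c)
a=.178;q=(P[...,:2]-[.5005,-.3398])@np.array([[np.cos(a),-np.sin(a)],[np.sin(a),np.cos(a)]])*1000
# heights along the bar / hook in tray frame
for x in range(-30,12,4):
    s=(abs(q[...,0]-x)<2)&(abs(q[...,1]-41)<3)&(d>0)&(P[...,2]<.06); 
    if s.any(): print(x,s.sum(),"z med",np.median(P[s][:,2]).round(4))
for y in range(30,72,4):
    s=(abs(q[...,1]-y)<2)&(q[...,0]>-12)&(q[...,0]<8)&(d>0)&(P[...,2]<.06)
    if s.any(): print("y",y,"zmax",np.percentile(P[s][:,2],95).round(4),"x of rod",q[s&(P[...,2]>.010)][:,0].min().round(1) if (s&(P[...,2]>.010)).any() else None,q[s&(P[...,2]>.010)][:,0].max().round(1) if (s&(P[...,2]>.010)).any() else None)
# rim edges, rows of z>.017 near cross divider
s=(P[...,2]>.018)&(P[...,2]<.026)&(d>0)&(abs(q[...,1]-60)<12)&(q[...,0]>2)&(q[...,0]<25);print("cross divider x",np.percentile(q[s][:,0],[2,50,98]))
s=(P[...,2]>.018)&(P[...,2]<.026)&(d>0)&(q[...,0]>-10)&(q[...,0]<4)&(q[...,1]>0)&(q[...,1]<22);print("long divider y",np.percentile(q[s][:,1],[2,50,98]))
print(observe()["contact_force"])
E
```

```text
-30 109 z med 0.0163
-26 137 z med 0.0166
-22 88 z med 0.0162
-18 91 z med 0.0161
-14 95 z med 0.016
-10 89 z med 0.016
-6 138 z med 0.015
-2 109 z med 0.0062
2 85 z med 0.0061
6 36 z med 0.0061
10 174 z med 0.0216
y 30 zmax 0.0071 x of rod None None
y 34 zmax 0.0071 x of rod None None
y 38 zmax 0.0163 x of rod -11.9 -3.8
y 42 zmax 0.0167 x of rod -11.9 -3.6
y 46 zmax 0.0168 x of rod -11.9 -3.4
y 50 zmax 0.0166 x of rod -12.0 -3.5
y 54 zmax 0.017 x of rod -11.6 -3.5
y 58 zmax 0.0164 x of rod -11.7 -3.6
y 62 zmax 0.0129 x of rod -9.3 -5.7
y 66 zmax 0.0072 x of rod None None
y 70 zmax 0.0074 x of rod None None
cross divider x [ 8.24331335 10.19635567 11.91274765]
long divider y [ 7.34548885  9.72276338 11.3643089 ]
[ 0.03059485 -0.39510953 -0.24934566]
```

View pics/w12.png

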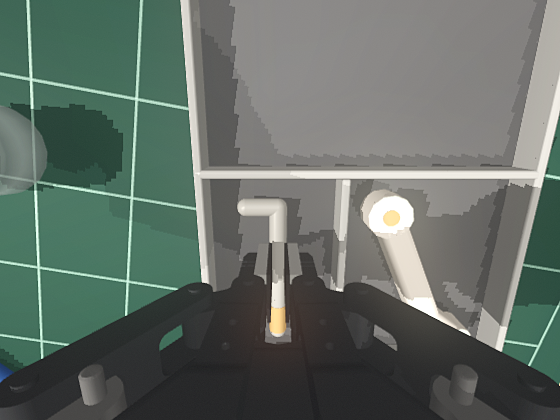

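The rod (278,215) sits well clear of the walls. Its top is at z 0.016, about 1 mm above the resting height, so the force came only from pressing on the floor. I'll lower 1 mm and release.

jog_arm:
  series:
    - [[0, 0, 0.001], 0, 1]
    - [[0, 0, 0], 0, 1]
    - [[0, 0, 0], 0, 0.5]
    - [[0, 0, 0], 0, 0.5]
    - [[0, 0, 0], 0, 0.5]
    - [[0, 0, -0.01], 0, 0.5]
    - [[0, 0, -0.04], 0, 0.5]
    - [[0, 0, -0.05], 0, 0.5]
    - [[0, 0, 0], 0, -0.4]
    - [[0, 0, 0], 0, -0.4]

```text
time: 29.45
eef_pos: [0.4579, -0.3068, 0.1117]
ee_rot: [3.129, 0.279, 0.0]
contact_force: [-0.1, -0.2, -1.0]
grip_width: 0.664
grip_force: 0.0
```

```bash
python3 - <<'E'
from h import *
look(tag="w13");goto((.6575,-.0601),.285)
E
```

```text
t 29.5 tcp [ 0.4575 -0.3065  0.1109] head 0.178 shift [ 2.404e-01 -2.072e-01 -1.000e-04] yaw(tool z) -0.107
```

jog_arm:
  series:
    - [[0.0401, -0.0345, 0], 0, -0.4]
    - [[0.0401, -0.0345, 0], 0, -0.4]
    - [[0.0401, -0.0345, 0], 0, -0.4]
    - [[0.0401, -0.0345, 0], 0, -0.4]
    - [[0.0401, -0.0345, 0], 0, -0.4]
    - [[0.0401, -0.0345, 0], 0, -0.4]
    - [[0, 0, 0], -0.107, -0.4]
    - [[0, 0, 0.035], 0, -0.4]
    - [[0, 0, 0.035], 0, -0.4]
    - [[0, 0, 0.034], 0, -0.4]

```text
time: 30.75
eef_pos: [0.657, -0.0603, 0.0046]
ee_rot: [-3.109, -0.446, 0.004]
contact_force: [-0.2, 0.2, 1.1]
grip_width: 0.698
grip_force: 0.0
```

jog_arm:
  series:
    - [[0, 0, 0], 0, 1]
    - [[0, 0, 0], 0, 1]
    - [[0, 0, 0], 0, 1]
    - [[0, 0, 0], 0, 1]
    - [[0, 0, 0], 0, 1]
    - [[0, 0, 0], 0, 1]
    - [[0, 0, -0.02], 0, 1]
    - [[0, 0, -0.03], 0, 1]
    - [[0, 0, -0.03], 0, 1]
    - [[0, 0, 0], 0, 1]

```text
time: 32.0
eef_pos: [0.6603, -0.0603, 0.0917]
ee_rot: [3.108, 0.446, 0.009]
contact_force: [1.2, 0.5, -0.8]
grip_width: 0.385
grip_force: 42.9
```

```bash
python3 - <<'E'
from h import *
look(tag="w14");goto((.5527,-.3304),.178)
E
```

```text
t 32.05 tcp [ 0.6593 -0.0604  0.0898] head 0.285 shift [-1.781e-01  2.292e-01 -2.000e-04] yaw(tool z) 0.107
```

jog_arm:
  series:
    - [[-0.0295, 0.0382, 0], 0, 1]
    - [[-0.0295, 0.0382, 0], 0, 1]
    - [[-0.0295, 0.0382, 0], 0, 1]
    - [[-0.0295, 0.0382, 0], 0, 1]
    - [[-0.0295, 0.0382, 0], 0, 1]
    - [[-0.0295, 0.0382, 0], 0, 1]
    - [[0, 0, 0], 0.107, 1]
    - [[0, 0, 0.02], 0, 1]
    - [[0, 0, 0.02], 0, 1]
    - [[0, 0, 0], 0, 1]

```text
time: 33.3
eef_pos: [0.5513, -0.3283, 0.0441]
ee_rot: [-3.125, -0.283, 0.006]
contact_force: [-0.4, -0.6, 0.9]
grip_width: 0.386
grip_force: 42.9
```

jog_arm:
  series:
    - [[0, 0, 0.015], 0, 1]
    - [[0, 0, 0.012], 0, 1]
    - [[0, 0, 0.006], 0, 1]
    - [[0, 0, 0.001], 0, 1]
    - [[0, 0, 0.001], 0, 1]
    - [[0, 0, 0], 0, 1]
    - [[0, 0, 0], 0, 1]
    - [[0, 0, 0], 0, 1]
    - [[0, 0, 0], 0, 1]
    - [[0, 0, 0], 0, 1]

```text
time: 34.55
eef_pos: [0.5527, -0.3302, 0.0124]
ee_rot: [3.129, 0.279, 0.0]
contact_force: [0.7, 0.1, -0.6]
grip_width: 0.385
grip_force: 42.9
```

```bash
python3 - <<'E'
from h import *
goto((.5527,-.3304),.178)
p,d,c=look(tag="w15");P=pts(d.astype(np.float32),c)
a=.178;q=(P[...,:2]-[.5005,-.3398])@np.array([[np.cos(a),-np.sin(a)],[np.sin(a),np.cos(a)]])*1000
for x in range(50,82,3):
    s=(abs(q[...,0]-x)<1.5)&(abs(q[...,1])<20)&(d>0)&(P[...,2]<.04)
    if s.any():
        t=s&(P[...,2]>.017); print(x,s.sum(),"z95",np.percentile(P[s][:,2],95).round(4),(q[t][:,1].min().round(),q[t][:,1].max().round()) if t.any() else None)
E
```

```text
t 34.55 tcp [ 0.5527 -0.3302  0.0124] head 0.178 shift [-0.      0.0002  0.    ] yaw(tool z) -0.0
50 398 z95 0.0329 (np.float64(-16.0), np.float64(17.0))
53 407 z95 0.0357 (np.float64(-16.0), np.float64(17.0))
56 412 z95 0.0352 (np.float64(-16.0), np.float64(17.0))
59 415 z95 0.0331 (np.float64(-16.0), np.float64(17.0))
62 456 z95 0.0382 (np.float64(-20.0), np.float64(20.0))
65 235 z95 0.0383 (np.float64(-20.0), np.float64(20.0))
68 155 z95 0.0259 (np.float64(-16.0), np.float64(18.0))
71 1294 z95 0.0258 (np.float64(-16.0), np.float64(18.0))
74 417 z95 0.0073 (np.float64(-12.0), np.float64(6.0))
77 418 z95 0.0071 None
80 414 z95 0.0072 None
```

jog_arm:
  series:
    - [[0, 0, 0.001], 0, 1]
    - [[0, 0, 0.001], 0, 1]
    - [[0, 0, 0], 0, 1]
    - [[0, 0, 0], 0, 1]
    - [[0, 0, 0], 0, 1]
    - [[0, 0, 0], 0, 1]
    - [[0, 0, 0], 0, 1]
    - [[0, 0, 0], 0, 1]
    - [[0, 0, 0], 0, 1]
    - [[0, 0, 0], 0, 1]

```text
time: 35.85
eef_pos: [0.5527, -0.3301, 0.0103]
ee_rot: [-3.129, -0.279, 0.0]
contact_force: [-0.7, 0.1, -0.6]
grip_width: 0.387
grip_force: 42.9
```

```bash
python3 - <<'E'
from h import *
p,d,c=look(tag="w16");P=pts(d.astype(np.float32),c)
a=.178;q=(P[...,:2]-[.5005,-.3398])@np.array([[np.cos(a),-np.sin(a)],[np.sin(a),np.cos(a)]])*1000
s=(abs(q[...,0]-70)<2)&(abs(q[...,1])<16)&(d>0)&(P[...,2]<.04)
print(np.percentile(P[s][:,2],[50,80,95]))
f=(abs(q[...,0]-84)<4)&(abs(q[...,1])<16)&(d>0);print("floor",np.median(P[f][:,2]))
E
```

```text
[0.02225002 0.02335891 0.02393978]
floor 0.006182873899400282
```

jog_arm:
  series:
    - [[0, 0, 0.001], 0, 1]
    - [[0, 0, 0], 0, 1]
    - [[0, 0, 0], 0, 0]
    - [[0, 0, 0], 0, 0]
    - [[0, 0, 0], 0, 0]
    - [[0, 0, -0.01], 0, 0]
    - [[0, 0, -0.05], 0, 0]
    - [[0, 0, -0.06], 0, 0]
    - [[0, 0, -0.06], 0, 0]
    - [[0, 0, -0.06], 0, 0]

```text
time: 37.15
eef_pos: [0.5525, -0.3299, 0.2523]
ee_rot: [3.129, 0.279, 0.001]
contact_force: [1.0, -0.3, -0.6]
grip_width: 0.499
grip_force: 0.0
```

jog_arm:
  series:
    - [[0, -0.06, -0.02], 0, 0]
    - [[0, -0.06, -0.02], 0, 0]
    - [[0, -0.06, 0], 0, 0]
    - [[0, -0.06, 0], 0, 0]
    - [[0, -0.05, 0], 0, 0]
    - [[0, 0, 0], 0, 0]
    - [[0, 0, 0], 0, 0]
    - [[0, 0, 0], 0, 0]
    - [[0, 0, 0], 0, 0]
    - [[0, 0, 0], 0, 0]

```text
time: 38.4
eef_pos: [0.5017, -0.0466, 0.2887]
ee_rot: [-3.129, -0.277, 0.001]
contact_force: [0.4, 0.2, 0.0]
grip_width: 0.501
grip_force: 0.0
```

```bash
python3 - <<'E'
from h import *
print(observe()["eef_pos"])
p,d,c=look(tag="w17");P=pts(d.astype(np.float32),c);Z=P[...,2]
for name,o,a,boxes in(("t3",(.5005,-.3398),.178,{"rod_short":(-92,6,14,74),"trigger":(-92,6,-74,6),"bracket":(14,92,-74,74)}),("t2",(.5106,.3456),.108,{"rod_long":(-92,92,14,74),"grip":(-92,92,-74,6)})):
    q=(P[...,:2]-o)@np.array([[np.cos(a),-np.sin(a)],[np.sin(a),np.cos(a)]])*1000
    for k,(x0,x1,y0,y1) in boxes.items():
        s=(q[...,0]>x0+3)&(q[...,0]<x1-3)&(q[...,1]>y0+3)&(q[...,1]<y1-3)&(d>0)&(Z>.0105)&(Z<.05)
        if s.any(): print(k,s.sum(),np.percentile(q[s],2,axis=0).round(),np.percentile(q[s],98,axis=0).round(),"z",np.percentile(Z[s],[50,95]).round(4))
M=((d>0)&(Z>.008)&(Z<.08)).astype(np.uint8);n,l,st,ce=cv2.connectedComponentsWithStats(M)
for i in range(1,n):
    if st[i,4]<60 or st[i,4]>2500: continue
    r=cv2.minAreaRect(P[l==i][:,:2].astype(np.float32)*1000);print(np.round(r[0]),np.round(r[1]),"z95",np.percentile(Z[l==i],95).round(3))
E
```

```text
[ 0.50169304 -0.0466342   0.28869428]
rod_short 370 [-80.  38.] [-4. 60.] z [0.0141 0.0159]
trigger 783 [-80. -57.] [-1. -2.] z [0.0214 0.0231]
bracket 428 [ 37. -15.] [72. 19.] z [0.019  0.0227]
grip 2410 [-57. -58.] [ 50. -26.] z [0.0274 0.0296]
[ 747. -276.] [33. 55.] z95 0.016
[ 753. -314.] [38. 14.] z95 0.012
[644.  43.] [30. 32.] z95 0.062
[515. 309.] [196.  91.] z95 0.023
[511. 314.] [120.  46.] z95 0.03
[ 554. -328.] [36. 36.] z95 0.023
[489. -62.] [60. 36.] z95 0.02
[ 490. -160.] [41. 41.] z95 0.046
[ 451. -304.] [80. 23.] z95 0.016
[376. -95.] [96. 18.] z95 0.015
[338.  88.] [12. 92.] z95 0.016
[341. -92.] [108.  18.] z95 0.016
[102. 107.] [22. 49.] z95 0.014
```

All five parts rest in their compartments at the right heights. The wide bracket, bottle and jar haven't moved.

```bash
python3 -c "
from rig import *
print(job_done())"
```

```text
the job is handed in; nothing more can be done
None
```

Both kits are made up and handed in at about 38 s of the 106 s limit: all five parts lie in their compartments, and the wide bracket, glue bottle and screw jar have not moved; the judge's result was not shown.

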